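# Lay down a stained culture flask and centre it on the imager stage

## Task

The stained culture flask (blue cap) is to be imaged: lay it down gently on the blue mat, purple-stained face underneath, and let go, then take it again and set it that way on the imager's stage over the lens, cap towards the lamp column and base up against the steel end stop. Finally close the imager's two self-centring jaws, by the black tab on the near one, until they are snug on the flask's sides. Do not let the flask topple or drop, and leave the white-capped flask standing where it is.

Things in the scene. Friction and masses are not known exactly. Their poses are not given: they have to be found in the camera images.
- stained_flask: Clear culture flask with blue cap, 65 to 110 g, 117 mm long. Standing: a box body 32 mm thick (own x), 54 wide (y), 84 tall (z), then neck and round cap, 28 mm diameter, 93 to 117 mm up. Origin: centre of the base; z runs to the cap. The purple-stained face is the broad one at own x = -16 mm; with it underneath, own x points up and the origin is 16 mm above the surface.
- stained_flask_mid (a point): Centre of the flask's box body, on its axis, 42 mm from the base. Lying down, the body is gripped here across its 54 mm width.
- stained_flask_cap (a point): Centre of the flask's blue cap, on its axis, 105 mm from the base. Gripped loosely by the cap across the width, the flask can pivot between the fingers as it is laid down.
- clear_flask: A second flask of the same shape with a white cap and no stain, standing on the same mat; to be left alone. Same origin and axes.
- mat: Fixed blue silicone bench mat, 250 (own x) x 230 (y) x 3 mm; origin at the centre of its underside, x away from the robot, y to the left. Both flasks stand on its left half, about 130 mm apart, either one the nearer; the stained face looks to the robot's right, give or take 26 degrees, with free mat beside it.
- imager: Fixed compact cell imager: white box, grey stage plate, top 50 mm above the worktop. Origin on the worktop under the lens; own x away from the robot, y to the left. The plate reaches +-94 mm in x and y = -154 to +72 mm. At its right end stands the lamp column, 78 mm wide, 230 mm high, nearest face at y = -100 mm.
- lens (a point): Centre of the round dark lens window, on the plate's top surface. Axes as the imager's.
- end_stop (a point): Middle of the upper edge of the end stop's face. The stop is a steel bar left of the lens, 46 mm wide along the imager's x, 12 mm above the plate; its face looks to the imager's -y, 42 mm from the lens, so with the flask's base against it the body's centre is over the lens.
- near_jaw (a joint): Travel of the near jaw towards the lens, m: 0 open to 0.040, starts at 0 to 0.008. The far jaw is geared to come in equally. They slide along the imager's x; inner faces are 0.060 minus the travel from the lens, so they meet the flask's 54 mm width at 0.033. Each is 50 mm long in y, 16 mm above the plate, needs about 3 N and stays where it is left.
- jaw_tab (a point): Top of the outer (robot-side) face of the upright black tab on the near jaw. The tab is 36 mm wide along the imager's y, 9 mm thick, top 35 mm above the plate. Pushed towards the imager's +x it closes the jaws.
There are look-alikes about, which are no part of the job. What is shaped like the stained_flask but orange or red is not meant.

How it is judged (in metres and radians):
On the way:
1. the blue-capped flask lies flat on the blue mat, purple face down, let go (angle between stained_flask's own x axis and vertical below 0.08 rad and height (world z) of stained_flask_mid below 0.024 m and x of stained_flask_mid in the frame of mat between -0.13 and 0.13 m and y of stained_flask_mid in the frame of mat between -0.12 and 0.12 m and contact force between stained_flask and the fingers below 0.1 N and linear speed of stained_flask below 0.05 m/s), for 0.1 s.
At the end, for the whole second after the job is handed in: Blue-capped flask at rest flat on the stage, purple face down, cap to the lamp column, body centre within 3 mm of the lens across the jaws, base within 5 mm of the end stop, square within 3.4 degrees, jaws within 1.5 mm of its sides; white-capped flask still standing within 30 mm of its place (angle between stained_flask's own x axis and vertical below 0.06 rad and z of stained_flask_mid in the frame of lens between 0.012 and 0.02 m and x of stained_flask_mid in the frame of lens between -0.003 and 0.003 m and y of stained_flask_mid in the frame of lens between -0.005 and 0.003 m and y of stained_flask_cap in the frame of lens below -0.05 m and angle between the y axis of stained_flask and the x axis of imager, either way round below 0.06 rad and value of joint near_jaw above 0.0315 m and linear speed of stained_flask below 0.02 m/s and angle between clear_flask's own z axis and vertical below 0.1 rad and distance of clear_flask from where it was at the start of the episode below 0.03 m); the robot touches nothing.
It fails at once if the blue-capped flask toppled or dropped (spinning faster than 10 rad/s or moving faster than 1.2 m/s) (angular speed of stained_flask above 10 rad/s or linear speed of stained_flask above 1.2 m/s).
It fails at once if the white-capped flask knocked over (angle between clear_flask's own z axis and vertical above 0.5 rad).
It also fails if it takes over 67 s, if anything falls off the work surface, if the arm or the gripper's body presses on something with over 40 N, if the wrist force passes 120 N, or if a joint passes its speed limit or range.

## Robot

A 6-joint arm with a two-finger parallel gripper is mounted at the origin on a cart in front of the work surface, level with it; the furniture and walls round the work are solid. World frame = base frame: x ahead of the robot, y to its left, z up, the work surface at z = 0. Lengths are in mm, angles in rad, forces in N, time in s.
With the tool pointing down it reaches from about 275 to 750 mm from the base axis. Payload 10.2 kg.
Tool frame: the origin (TCP) lies midway between the tips of the shut fingers; the grasp point (between the pads) lies 19 mm behind it; z points along the fingers, y is the line along which they close (so a half turn about z gives the same grasp; the last joint's range is limited). The gripper opens to 85 mm and grips with 20 to 120 N. Pads are 22 mm wide; open, the fingers measure 114 mm over their backs; the gripper's body (76 mm by 85 mm) begins 54 mm behind the grasp point. The pads swing forward as they close: fully open they stand 13 mm farther back than shut.
Start: joints at [1.031, 0.313, 1.498, -0, 1.331, -0.223], TCP at [163.565, 498.876, 231.294] pointing down, gripper open.
Joint ranges: [-2.94, 2.94], [-0.97, 2.17], [0.19, 2.56], [-1.23, 4.37], [0.02, 3.11], [-2.88, 2.88]. Speed limits (rad/s): [2.39, 2.39, 3.01, 3.14, 3.14, 3.14].

## Interface

Orientations are given as a unit quaternion [w, x, y, z].
In Python, from rig import state, grab_frame, bot, look_for, silhouettes, tip_of gives the robot as it stands.
- The arm moves only by the tool apply_moves, never from a script. Its argument "series" is a list of rows, each a list of 7 numbers: the shift along the tool's x, y, z as a fraction of full scale, then the turn, a rotation vector about the tool's x, y, z as a fraction of full scale, then the finger opening in mm, from 0 to 85.4. A call has 1 to 8 rows; each row is the pose to reach, as a shift and turn from the pose commanded when the call began, along the tool's axes at that moment, turning the shorter way round; what a row does not reach only later rows make up. Full scale, the value 1, is 0.1 m for a shift and pi rad for a turn. A row lasts 1/8 s, in which the tool goes at most 62.5 mm and 10.7 degrees, less where a joint would pass 70% of its speed; a pose out of reach is approached as far as the arm can. A call with a number of a shift or a turn outside -1 to 1 is refused whole. A call with a gripper value outside its range is refused whole. The fingers move at their own pace and stop on an object; "newtons" is the grip in N (left out, the last holds). Time passes only in rows, so rows that repeat a pose let the fingers close. It gives the time, the measured TCP pose, the force, the opening and the grip force at its end, in the units of the state.
- state(): the state, without advancing time (a new reading comes with each control period).
- grab_frame(name): name is "side" or "top" or "wrist"; returns a dict with "frame" (480x640x3 uint8, blue, green, red), "fx", "fy", "cx", "cy" (pixels), "extrinsics" (4x4, takes a point from camera to world coordinates); the wrist camera has in their place "T_tool_cam" (4x4, takes a point from camera to tool coordinates, whose origin is the TCP and whose axes are the flange's). Camera axes: x right, y down, z forward; pixel columns grow to the right and rows downward; lengths in mm; the calibration is good to about 2 mm. A picture is of the moment at which its call begins: read the wrist's pose just before it. There is no depth.
- bot.close_job(): hands the job in; it is judged then, once.
Trained networks look in the newest picture that a camera, given by its name, has taken for a name from the list of things; names that differ only in an ending like _2 or _b are one class to them, and where a whole thing is asked for, a point or a joint stands for the part that bears it (a point fixed in the world has none). Each returns a list of dicts, best first, with "p" (0 to 1); they miss things now and then, are a little off and sometimes report something else, mostly with a low value. They report only what shows in the picture. A call takes as long as a camera call. They do not tell look-alikes from the thing itself.
- look_for(camera, query): "centre" ([row, column] as shares, 0 to 1, of the picture: columns of its width, rows of its height, amid what is visible of it).
- silhouettes(camera, query): "region" (480x640 bool, what is visible of it) and "centre" ([row, column] as shares, 0 to 1, of the picture: columns of its width, rows of its height, amid what is visible of it).
- tip_of(camera, query): "centre" ([row, column] as shares, 0 to 1, of the picture: columns of its width, rows of its height: a listed point, or the origin of a listed thing).
The state is a dict: "time": time; "q": joint angles; "qvel": joint speeds; "joint_efforts": joint torques, N m; "ee_pos": TCP position; "tool_rot": TCP orientation; "wrist_force": force on the tool from outside, world axes, zero at the start; "wrist_torque": the same for the moment, N m; "opening": finger opening in mm; "finger_force": force on a finger pad.
Only numpy, scipy, OpenCV 4.12 (cv2) and the standard library are available. Lean on these libraries where they do the work, as an engineer would, in place of code of your own. Each camera call takes 0.05 s, during which the arm holds its last target. There are 200 camera calls.

## Working session

There is one attempt and no reset: what is moved stays moved. The work goes in short steps, Python scripts to look and compute and a tool call to move; the robot and the scene stay as the last step left them, time stands still between calls to the robot, and variables do not carry over. Pictures are saved under pics/ and viewed, at most 10 in all, crops included, and the job is handed in when it is done.

Besides the shell and the picture viewer there is one more tool, called by a JSON object that holds its "method" and its "body". apply_moves: Moves the arm, as the interface text tells. Shift numbers are shares of 0.1 m and turn numbers shares of pi rad, none past 1 either way. Its arguments: {"type":"object","properties":{"series":{"type":"array"},"newtons":{"type":"number"}},"required":["series"]}

```bash
mkdir -p pics; ls
cat > h.py <<'E'
import numpy as np, cv2
from scipy.spatial.transform import Rotation as R
from rig import state, grab_frame, bot, look_for, silhouettes, tip_of
def Rq(q): return R.from_quat([q[1],q[2],q[3],q[0]]).as_matrix()
def cam(name):
    s=state(); f=grab_frame(name)
    if name=="wrist":
        T=np.eye(4);T[:3,:3]=Rq(s["tool_rot"]);T[:3,3]=s["ee_pos"]; E=T@np.array(f["T_tool_cam"])
    else: E=np.array(f["extrinsics"])
    f["E"]=E; return f
def ray(f,px):
    u,v=px; d=f["E"][:3,:3]@np.array([(u-f["cx"])/f["fx"],(v-f["cy"])/f["fy"],1]); return f["E"][:3,3],d
def onz(f,px,z):
    o,d=ray(f,px); return o+d*(z-o[2])/d[2]
def proj(f,P):
    p=np.linalg.inv(f["E"])@np.append(P,1); return np.array([f["fx"]*p[0]/p[2]+f["cx"],f["fy"]*p[1]/p[2]+f["cy"]])
def px(c): return np.array([c[1]*640,c[0]*480])
def tri(fs,ps):
    A=np.zeros((3,3));b=np.zeros(3)
    for f,p in zip(fs,ps):
        o,d=ray(f,p);d=d/np.linalg.norm(d);M=np.eye(3)-np.outer(d,d);A+=M;b+=M@o
    return np.linalg.solve(A,b)
E
cat > a.py <<'E'
from h import *
s=state();print(s)
for n in ["side","top"]:
    f=cam(n);cv2.imwrite(f"pics/{n}0.png",f["frame"]);print(n,f["E"][:3].round(2).tolist(),f["fx"])
    for q in ["stained_flask","stained_flask_mid","stained_flask_cap","clear_flask","mat","imager","lens","end_stop","jaw_tab"]:
        print(q,[(px(r["centre"]).round(1).tolist(),round(r["p"],2)) for r in tip_of(n,q)[:4]])
E
python3 a.py
```

```text
pics
{'time': 0.0, 'q': array([ 1.03058427e+00,  3.13458902e-01,  1.49843967e+00,  9.76789206e-07,
        1.33102342e+00, -2.23416853e-01]), 'qvel': array([ 0.00123325,  0.00032098,  0.00013263, -0.00061572, -0.00089778,
       -0.00053982]), 'joint_efforts': array([-7.57495727e-04, -4.12273800e+01, -2.59734195e+01, -3.51078988e-04,
        4.26922154e-03, -2.21862507e-06]), 'ee_pos': array([163.43026104, 498.63711324, 230.72955512]), 'tool_rot': array([-2.48100523e-04,  1.57736152e-01,  9.87481071e-01, -6.16633045e-04]), 'wrist_force': array([ 0.00426831, -0.05165675,  0.18066186]), 'wrist_torque': array([-0.0393743 ,  0.02401888,  0.02708683]), 'finger_force': 0.0, 'opening': 85.65625031636641}
side [[0.94, -0.15, 0.3, 163.39], [-0.34, -0.43, 0.84, -761.5], [0.01, -0.89, -0.46, 578.74]] 443.5801185264878
stained_flask [([255.2, 223.5], 0.84), ([325.5, 238.4], 0.81), ([319.0, 215.2], 0.78)]
stained_flask_mid [([319.3, 203.4], 0.75), ([256.7, 212.8], 0.65)]
stained_flask_cap [([252.7, 194.6], 0.85), ([321.3, 203.4], 0.74), ([316.6, 185.1], 0.58)]
clear_flask [([276.9, 248.3], 0.55)]
mat [([308.7, 253.4], 0.85)]
imager [([403.3, 335.1], 0.79)]
lens [([407.3, 313.4], 0.83)]
end_stop [([399.8, 296.1], 0.7)]
jaw_tab [([305.9, 250.0], 0.46)]
top [[0.02, -0.99, 0.15, 320.56], [-1.0, -0.02, 0.01, 112.88], [-0.01, -0.15, -0.99, 1104.88]] 436.2348993497323
stained_flask [([258.0, 213.1], 0.78), ([199.1, 199.4], 0.74), ([191.4, 277.6], 0.65)]
stained_flask_mid [([251.4, 206.1], 0.97), ([199.5, 195.8], 0.69), ([187.6, 273.4], 0.6)]
stained_flask_cap [([187.8, 189.2], 0.79), ([179.7, 272.9], 0.76), ([253.5, 204.9], 0.6), ([430.8, 235.4], 0.47)]
clear_flask [([258.1, 264.3], 0.88), ([434.1, 208.5], 0.21)]
mat [([279.6, 238.4], 0.89)]
imager [([424.6, 213.5], 0.89)]
lens [([434.4, 208.8], 0.85)]
end_stop [([247.9, 203.6], 0.68), ([415.6, 200.0], 0.55)]
jaw_tab [([431.6, 236.9], 0.65)]
```

```bash
python3 -c "
import cv2,numpy as np
a=cv2.imread('pics/top0.png')[150:320,150:350];b=cv2.imread('pics/side0.png')[160:300,200:400]
cv2.imwrite('pics/c.png',np.vstack([cv2.resize(a,(700,330),interpolation=2) if 0 else cv2.resize(a,None,fx=1.9,fy=1.9),cv2.resize(b,None,fx=1.9,fy=1.9)]))"
```

```text
(no output)
```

View pics/top0.png

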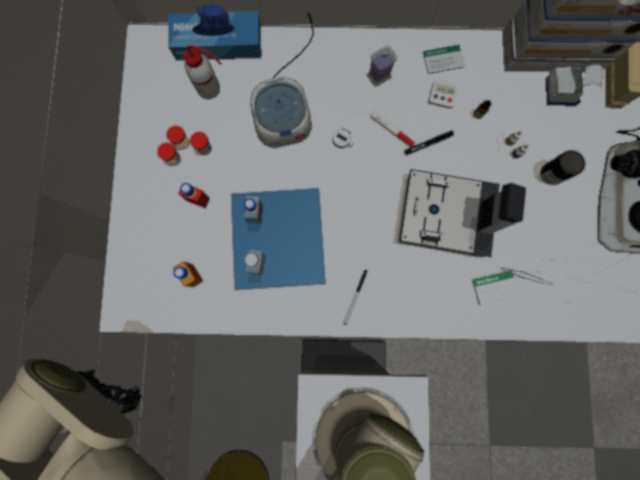

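View pics/c.png

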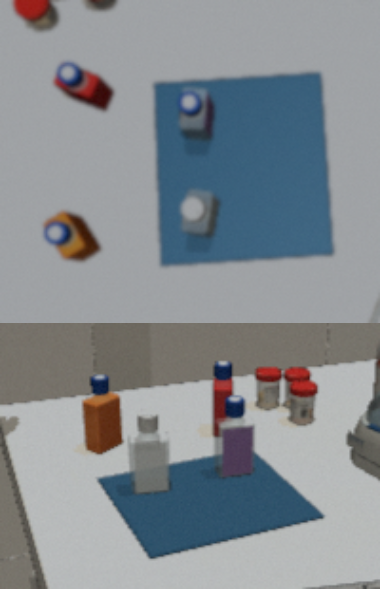

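The red-capped vials, the red flask (top 193,193) and the orange flask (186,273) are off the mat. The blue-capped clear flask with the purple face is at top (251,207) / side (324,203), at the far end of the mat, and matches the description. The white-capped flask at (254,262) is the near one.

```bash
cat > b.py <<'E'
from h import *
t=cam("top");
def near(l,p,tol=25):
    l=[px(r["centre"]) for r in l if np.hypot(*(px(r["centre"])-p))<tol]; return l[0] if l else None
T={q:near(tip_of("top",q),np.array(p)) for q,p in dict(stained_flask=(256,212),stained_flask_mid=(252,206),stained_flask_cap=(252,205),clear_flask=(256,264),mat=(279,238),imager=(425,213),lens=(434,208),end_stop=(415,202),jaw_tab=(431,237)).items()}
mt=silhouettes("top","mat");im=silhouettes("top","imager")
s=cam("side")
S={q:near(tip_of("side",q),np.array(p)) for q,p in dict(stained_flask=(322,240),stained_flask_mid=(320,222),stained_flask_cap=(323,203),clear_flask=(277,248),mat=(308,253),imager=(403,335),lens=(407,313),end_stop=(400,296)).items()}
Z=dict(stained_flask=3,stained_flask_mid=45,stained_flask_cap=108,clear_flask=3,mat=0,imager=0,lens=50,end_stop=62,jaw_tab=85)
for q in Z:
    print(q,None if T[q] is None else onz(t,T[q],Z[q]).round(0), None if S.get(q) is None else onz(s,S[q],Z[q]).round(0), tri([t,s],[T[q],S[q]]).round(0) if T[q] is not None and S.get(q) is not None else None)
for n,l,z in (("mat",mt,3),("imager",im,50)):
    m=l[0]["region"].astype(np.uint8); r=cv2.boxPoints(cv2.minAreaRect(cv2.findNonZero(m)));print(n,[onz(t,p,z)[:2].round().tolist() for p in r])
w=cam("wrist");cv2.imwrite("pics/w0.png",w["frame"]);print(w["T_tool_cam"],w["fx"],w["E"][:3].round(2))
E
python3 b.py
```

```text
stained_flask [557. 275.   3.] [541. 265.   3.] [552. 277.  -4.]
stained_flask_mid [544. 279.  45.] [539. 262.  45.] [546. 280.  36.]
stained_flask_cap [542. 279. 108.] [540. 283. 108.] [540. 279. 110.]
clear_flask [415. 261.   3.] [413. 259.   3.] [415. 262.   1.]
mat [488. 226.   0.] [475. 218.   0.] [484. 228.  -6.]
imager [ 556. -161.    0.] [ 555. -161.    0.] [ 555. -161.    0.]
lens [ 567. -171.   50.] [ 565. -157.   50.] [ 561. -167.   59.]
end_stop [ 570. -128.   62.] [ 558. -126.   62.] [ 565. -126.   62.]
jaw_tab [ 486. -148.   85.] None None
mat [[603.0, 353.0], [622.0, 117.0], [369.0, 96.0], [350.0, 324.0]]
imager [[467.0, -75.0], [662.0, -103.0], [623.0, -402.0], [431.0, -366.0]]
[[ 6.09051481e-04 -9.64282990e-01 -2.64873449e-01  6.69562791e+01]
 [ 9.99999803e-01  5.47518300e-04  3.06141585e-04 -1.73333076e-01]
 [-1.50184063e-04 -2.64873583e-01  9.64283134e-01 -1.42623033e+02]
 [ 0.00000000e+00  0.00000000e+00  0.00000000e+00  1.00000000e+00]] 390.9199166358795 [[ 3.1000e-01  9.2000e-01  2.5000e-01  9.9870e+01]
 [ 9.5000e-01 -3.0000e-01 -8.0000e-02  5.1958e+02]
 [ 0.0000e+00  2.6000e-01 -9.6000e-01  3.7392e+02]]
```

{"method": "apply_moves", "body": {"series": [[-1, -0.3, -0.1, 0, 0, 0.399, 85], [-1, -0.3, -0.1, 0, 0, 0.399, 85], [-1, -0.3, -0.1, 0, 0, 0.399, 85], [-1, -0.3, -0.1, 0, 0, 0.399, 85], [-1, -0.3, -0.1, 0, 0, 0.399, 85], [-1, -0.3, -0.1, 0, 0, 0.399, 85], [-1, -0.3, -0.1, 0, 0, 0.399, 85], [-1, -0.3, -0.1, 0, 0, 0.399, 85]]}}

```text
time: 3.1
ee_pos: [249.2, 439.2, 241.3]
tool_rot: [-0.0, 0.707, 0.708, 0.0]
wrist_force: [-0.4, -0.8, -0.7]
opening: 85.0
finger_force: 0.0
```

{"method": "apply_moves", "body": {"series": [[-0.54, 0.97, -0.1, 0, 0, 0, 85], [-0.54, 0.97, -0.1, 0, 0, 0, 85]]}}

```text
time: 3.35
ee_pos: [347.5, 384.5, 251.5]
tool_rot: [0.0, 0.706, 0.709, 0.0]
wrist_force: [0.2, 1.2, 0.4]
opening: 84.8
finger_force: 0.0
```

{"method": "apply_moves", "body": {"series": [[-0.54, 0.97, -0.1, 0, 0, 0, 85], [-0.54, 0.97, -0.1, 0, 0, 0, 85]]}}

```text
time: 3.6
ee_pos: [445.1, 329.9, 261.5]
tool_rot: [0.0, 0.706, 0.708, 0.0]
wrist_force: [0.3, 1.2, -0.2]
opening: 85.0
finger_force: 0.0
```

{"method": "apply_moves", "body": {"series": [[-0.54, 0.97, -0.1, 0, 0, 0, 85], [-0.54, 0.97, -0.1, 0, 0, 0, 85], [-0.54, 0.97, -0.1, 0, 0, 0, 85], [-0.54, 0.97, -0.1, 0, 0, 0, 85]]}}

```text
time: 4.1
ee_pos: [539.9, 277.6, 271.1]
tool_rot: [-0.0, 0.706, 0.708, -0.0]
wrist_force: [0.6, -0.4, -0.3]
opening: 84.8
finger_force: 0.0
```

```bash
cat > c.py <<'E'
from h import *
s=state();print(s["time"],s["q"].round(2),s["ee_pos"].round(1),Rq(s["tool_rot"]).round(3).tolist())
w=cam("wrist");cv2.imwrite("pics/w1.png",w["frame"])
for q,z in dict(stained_flask=3,stained_flask_mid=45,stained_flask_cap=108,clear_flask=3,mat=0).items():
    print(q,[(px(r["centre"]).round().tolist(),round(r["p"],2),onz(w,px(r["centre"]),z)[:2].round(1).tolist()) for r in tip_of("wrist",q)[:4]])
E
python3 c.py
```

```text
4.1 [0.28 0.48 1.16 0.   1.51 0.28] [539.9 277.6 271.1] [[-0.002, 1.0, -0.001], [1.0, 0.002, 0.0], [0.0, -0.001, -1.0]]
stained_flask [([368.0, 47.0], 0.92, [580.9, 424.7]), ([163.0, 39.0], 0.89, [384.7, 431.1]), ([332.0, 199.0], 0.87, [547.0, 277.5])]
stained_flask_mid [([331.0, 206.0], 0.81, [545.7, 277.5]), ([143.0, 29.0], 0.62, [384.8, 430.0])]
stained_flask_cap [([334.0, 224.0], 0.95, [547.3, 274.5]), ([108.0, 11.0], 0.89, [388.0, 426.3]), ([384.0, 12.0], 0.67, [580.8, 426.3])]
clear_flask [([212.0, 204.0], 0.88, [420.1, 271.9])]
mat [([272.0, 248.0], 0.82, [481.5, 221.9])]
```

View pics/w1.png

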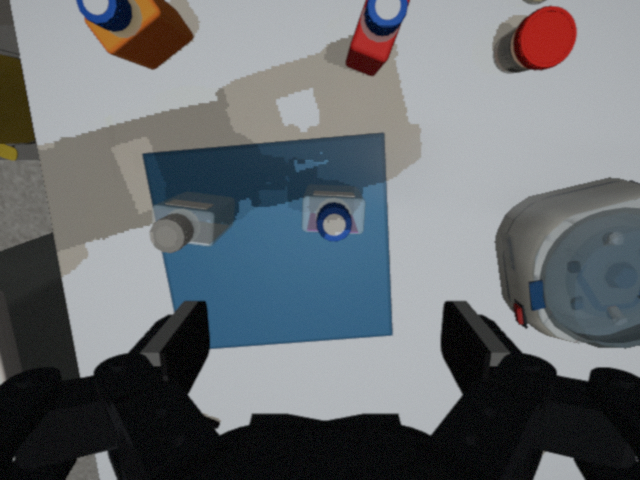

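```bash
python3 -c "
import cv2
a=cv2.imread('pics/w1.png')[165:260,285:385]
cv2.imwrite('pics/w1c.png',cv2.resize(a,None,fx=6,fy=6,interpolation=2))"
```

```text
(no output)
```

View pics/w1c.png

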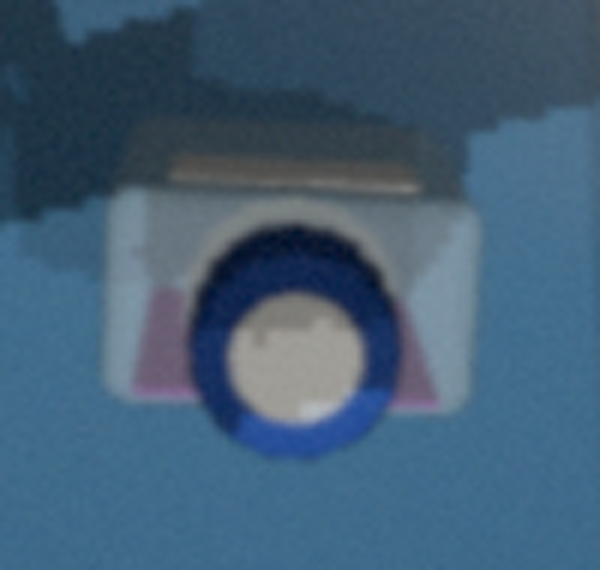

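The crop shows the blue cap and the purple face at the lower side (towards −Y). The shoulder rectangle centre is at about (333.7, 214.8), turned about −2.5° in yaw.

```bash
cat >> h.py <<'E'
DOWN=np.array([[0,1,0],[1,0,0],[0,0,-1.]])
def Rt(yaw,tilt): return R.from_euler('z',yaw,degrees=True).as_matrix()@R.from_euler('x',tilt,degrees=True).as_matrix()@DOWN
def plan(pos,Rm):
    s=state();R0=Rq(s["tool_rot"]);return np.r_[R0.T@(np.array(pos)-s["ee_pos"])/100,R.from_matrix(R0.T@Rm).as_rotvec()/np.pi].round(3)
E
cat > d.py <<'E'
from h import *
w=cam("wrist");F=onz(w,(333.7,214.8),87);print(F,[onz(w,(285+x/6,165+y/6),87).round(1) for x,y in ((112,188),(480,206),(470,408),(105,395))])
Rm=Rt(-2.5,-55);G=F+Rt(-2.5,0)@np.array([9,0,0]);G[2]=48
Tg=G+24*Rm[:,2];Tp=Tg-100*Rm[:,2]
print("G",G,"Tg",Tg,"Tp",Tp,Rm.round(3).tolist(),plan(Tp,Rm))
E
python3 d.py
```

```text
[547.49578469 277.6787785   87.        ] [array([522.1, 293.4,  87. ]), array([573.8, 291. ,  87. ]), array([573.2, 261.7,  87. ]), array([520.7, 263.5,  87. ])]
G [547.88835918 286.67021249  48.        ] Tg [547.03081733 267.02927506  34.23416553] Tp [550.60390836 348.86651436  91.59180916] [[0.025, 0.999, -0.036], [0.573, -0.044, -0.818], [-0.819, 0.0, -0.574]] [ 0.711  0.107  1.799  0.007 -0.306  0.013]
```

{"method": "apply_moves", "body": {"series": [[0.71, 0.1, 0.5, 0.007, -0.306, 0.013, 85], [0.71, 0.1, 0.5, 0.007, -0.306, 0.013, 85], [0.71, 0.1, 0.5, 0.007, -0.306, 0.013, 85], [0.71, 0.1, 0.5, 0.007, -0.306, 0.013, 85], [0.71, 0.1, 0.5, 0.007, -0.306, 0.013, 85], [0.71, 0.1, 0.5, 0.007, -0.306, 0.013, 85], [0.71, 0.1, 0.5, 0.007, -0.306, 0.013, 85], [0.71, 0.1, 0.5, 0.007, -0.306, 0.013, 85]]}}

```text
time: 5.45
ee_pos: [550.7, 347.8, 223.2]
tool_rot: [0.319, 0.642, 0.613, -0.332]
wrist_force: [-0.2, -0.6, 0.0]
opening: 84.7
finger_force: 0.0
```

```bash
cat > e.py <<'E'
from h import *
s=state();print(s["q"].round(2),s["ee_pos"].round(1),Rq(s["tool_rot"]).round(3).tolist(),plan([550.6,348.9,91.6],Rt(-2.5,-55)))
E
python3 e.py
```

```text
[ 0.63  1.06  0.52 -0.83  2.1   0.45] [550.7 347.8 223.2] [[0.027, 0.999, -0.036], [0.575, -0.045, -0.817], [-0.818, 0.002, -0.575]] [ 1.083e+00 -4.000e-03  7.480e-01  0.000e+00 -1.000e-03 -1.000e-03]
```

The tilted approach would bring the wrist over the red flask, which stands at about (585, 424). So I'll first carry the flask upright by its cap to a clear part of the mat.

```bash
python3 -c "
from h import *
print(plan([547.5,277.7,220],Rt(-2.5,0)))"
```

```text
[-0.377 -0.001  0.592  0.     0.305 -0.001]
```

{"method": "apply_moves", "body": {"series": [[-0.377, 0, 0.592, 0, 0.305, 0, 85], [-0.377, 0, 0.592, 0, 0.305, 0, 85], [-0.377, 0, 0.592, 0, 0.305, 0, 85], [-0.377, 0, 0.592, 0, 0.305, 0, 85], [-0.377, 0, 0.592, 0, 0.305, 0, 85], [-0.377, 0, 0.592, 0, 0.305, 0, 85], [-0.377, 0, 0.592, 0, 0.305, 0, 85], [-0.377, 0, 0.592, 0, 0.305, 0, 85]]}}

```text
time: 6.45
ee_pos: [547.2, 278.4, 219.0]
tool_rot: [0.002, 0.723, 0.691, -0.001]
wrist_force: [0.6, 0.7, 0.4]
opening: 84.7
finger_force: 0.0
```

```bash
python3 -c "
from h import *
print(plan([547.5,277.7,93],Rt(-2.5,0)));w=cam('wrist')
for q,z in dict(stained_flask_cap=108).items():
  print([onz(w,px(r['centre']),z).round(1) for r in tip_of('wrist',q)])"
```

```text
[-3.00e-03  3.00e-03  1.26e+00  0.00e+00  1.00e-03 -0.00e+00]
[array([544.4, 279.9, 108. ])]
```

{"method": "apply_moves", "body": {"series": [[0, 0, 0.4, 0, 0, 0, 85], [0, -0.01, 0.8, 0, 0, 0, 85], [0, -0.01, 0.8, 0, 0, 0, 85]]}}

```text
time: 6.92
ee_pos: [544.7, 278.2, 135.7]
tool_rot: [-0.0, 0.722, 0.692, -0.004]
wrist_force: [-1.0, 0.0, -0.3]
opening: 84.8
finger_force: 0.0
```

{"method": "apply_moves", "body": {"series": [[0, 0, 0.2, 0, 0, 0, 85], [0, 0, 0.455, 0, 0, 0, 85], [0, 0, 0.455, 0, 0, 0, 45], [0, 0, 0.455, 0, 0, 0, 45], [0, 0, 0.455, 0, 0, 0, 34], [0, 0, 0.455, 0, 0, 0, 20], [0, 0, 0.455, 0, 0, 0, 20], [0, 0, 0.455, 0, 0, 0, 20]], "newtons": 30}}

```text
time: 7.92
ee_pos: [546.8, 278.1, 94.2]
tool_rot: [0.001, 0.723, 0.691, -0.0]
wrist_force: [0.3, 0.2, 6.3]
opening: 26.8
finger_force: 29.6
```

{"method": "apply_moves", "body": {"series": [[0, 0, -0.05, 0, 0, 0, 20], [-0.1, 0, -0.1, 0, 0, 0, 20], [-0.25, 0, -0.1, 0, 0, 0, 20], [-0.42, 0, -0.1, 0, 0, 0, 20], [-0.6, 0, -0.1, 0, 0, 0, 20], [-0.75, 0, -0.1, 0, 0, 0, 20], [-0.86, 0, -0.1, 0, 0, 0, 20], [-0.9, 0, -0.1, 0, 0, 0, 20]]}}

```text
time: 8.93
ee_pos: [542.2, 187.4, 103.2]
tool_rot: [0.001, 0.723, 0.691, -0.001]
wrist_force: [0.3, -0.6, -1.2]
opening: 27.1
finger_force: 29.7
```

{"method": "apply_moves", "body": {"series": [[0, 0, 0, 0, 0, 0, 20], [0, 0, 0, 0, 0, 0, 20], [0, 0, 0.05, 0, 0, 0, 20], [0, 0, 0.08, 0, 0, 0, 20], [0, 0, 0.1, 0, 0, 0, 20], [0, 0, 0.1, 0, 0, 0, 20]]}}

```text
time: 9.68
ee_pos: [542.2, 188.2, 94.2]
tool_rot: [0.001, 0.722, 0.691, -0.001]
wrist_force: [-4.4, 0.0, 9.9]
opening: 27.0
finger_force: 30.7
```

```bash
cat > f.py <<'E'
from h import *
s=state();print(s["ee_pos"].round(1),s["wrist_force"].round(1))
f=cam("side");a=cv2.resize(f["frame"][150:310,230:410],None,fx=3,fy=3,interpolation=2)
f=cam("wrist");b=cv2.resize(f["frame"],(640,480))[:,100:540]
cv2.imwrite("pics/f.png",np.hstack([a,b])[:,:] if a.shape[0]==b.shape[0] else a)
cv2.imwrite("pics/fw.png",f["frame"])
E
python3 f.py
```

```text
[542.2 188.2  94.2] [-4.4  0.   9.9]
```

View pics/f.png

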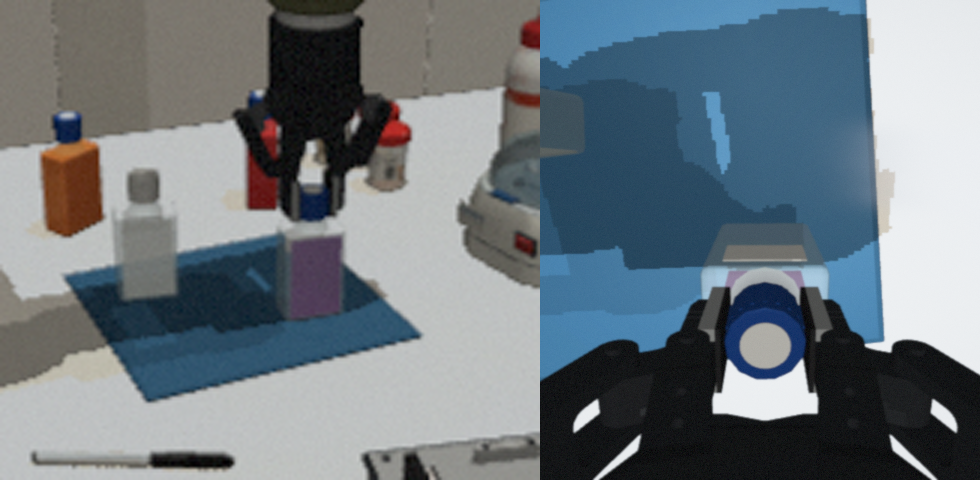

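{"method": "apply_moves", "body": {"series": [[0, 0, 0, 0, 0, 0, 32], [0, 0, 0, 0, 0, 0, 45], [0, 0, 0, 0, 0, 0, 70], [0, 0, 0, 0, 0, 0, 85], [0, 0, -0.1, 0, 0, 0, 85], [0, 0, -0.4, 0, 0, 0, 85], [0, 0, -0.8, 0, 0, 0, 85], [0, 0, -0.9, 0, 0, 0, 85]]}}

```text
time: 10.78
ee_pos: [543.2, 188.5, 186.3]
tool_rot: [0.002, 0.722, 0.691, 0.001]
wrist_force: [0.0, 0.4, -1.0]
opening: 85.2
finger_force: 0.0
```

{"method": "apply_moves", "body": {"series": [[0.1, 0, -0.4, 0, 0, 0, 85], [0.7, 0.03, -0.4, 0, -0.306, 0, 85], [0.7, 0.03, -0.4, 0, -0.306, 0, 85], [0.7, 0.03, -0.4, 0, -0.306, 0, 85], [0.7, 0.03, -0.4, 0, -0.306, 0, 85], [0.7, 0.03, -0.4, 0, -0.306, 0, 85], [0.7, 0.03, -0.4, 0, -0.306, 0, 85], [0.7, 0.03, -0.4, 0, -0.306, 0, 85]]}}

```text
time: 11.78
ee_pos: [548.5, 258.1, 222.9]
tool_rot: [0.32, 0.641, 0.613, -0.334]
wrist_force: [-0.2, -0.7, -0.7]
opening: 85.0
finger_force: 0.0
```

```bash
python3 -c "
from h import *
w=cam('wrist');s=state();print(s['q'].round(2),plan([545.5,259,91.6],Rt(-2.5,-55)),plan([541.9,177.2,34.2],Rt(-2.5,-55)))
for q,z in dict(stained_flask_cap=108,stained_flask_mid=45,stained_flask=3).items():
  print(q,[onz(w,px(r['centre']),z).round(1) for r in tip_of('wrist',q)])
t=cam('top')
for q,z in dict(stained_flask_cap=108,stained_flask_mid=45,stained_flask=3).items():
  print(q,[onz(t,px(r['centre']),z).round(1) for r in tip_of('top',q)])
"
```

```text
[ 0.54  0.87  0.89 -0.81  1.91  0.52] [ 1.09  -0.033  0.748 -0.     0.    -0.   ] [ 1.092 -0.033  1.748 -0.     0.    -0.   ]
stained_flask_cap [array([540.4, 181.4, 108. ])]
stained_flask_mid [array([541.3, 187.2,  45. ])]
stained_flask [array([543.1, 189.7,   3. ])]
stained_flask_cap [array([543.1, 189. , 108. ]), array([575.9, 424.9, 108. ])]
stained_flask_mid [array([547.9, 187.2,  45. ]), array([580.2, 420.7,  45. ])]
stained_flask [array([541.7, 188.1,   3. ]), array([584.5, 421.9,   3. ])]
```

{"method": "apply_moves", "body": {"series": [[0.5, -0.02, 0.3, 0, 0, 0, 85], [1, -0.033, 0.6, 0, 0, 0, 85], [1, -0.033, 0.6, 0, 0, 0, 85], [1, -0.033, 0.6, 0, 0, 0, 85]]}}

```text
time: 12.68
ee_pos: [546.2, 266.3, 109.2]
tool_rot: [0.321, 0.641, 0.612, -0.334]
wrist_force: [-0.2, 0.8, 0.1]
opening: 84.8
finger_force: 0.0
```

{"method": "apply_moves", "body": {"series": [[0.09, 0, 0.15, 0, 0, 0, 85], [0.09, 0, 0.4, 0, 0, 0, 85], [0.09, 0, 0.65, 0, 0, 0, 85], [0.09, 0, 0.65, 0, 0, 0, 85]]}}

```text
time: 13.18
ee_pos: [543.0, 216.5, 62.2]
tool_rot: [0.32, 0.64, 0.612, -0.336]
wrist_force: [0.0, 0.5, -0.2]
opening: 84.9
finger_force: 0.0
```

```bash
python3 -c "
from h import *
s=state();print(s['q'].round(2),plan([541.9,177.2,34.2],Rt(-2.5,-55)),s['wrist_force'])
"
```

```text
[ 0.49  0.99  1.12 -0.79  1.64  0.73] [ 0.006  0.007  0.483 -0.001  0.002 -0.   ] [ 0.04452288  0.45032968 -0.22186749]
```

{"method": "apply_moves", "body": {"series": [[0, 0, 0.25, 0, 0, 0, 85], [0, 0, 0.48, 0, 0, 0, 85], [0, 0, 0.48, 0, 0, 0, 70], [0, 0, 0.48, 0, 0, 0, 60], [0, 0, 0.48, 0, 0, 0, 56], [0, 0, 0.48, 0, 0, 0, 45], [0, 0, 0.48, 0, 0, 0, 45], [0, 0, 0.48, 0, 0, 0, 45]], "newtons": 40}}

```text
time: 14.18
ee_pos: [541.8, 178.9, 35.5]
tool_rot: [0.321, 0.64, 0.613, -0.335]
wrist_force: [0.9, 3.7, 6.4]
opening: 53.3
finger_force: 42.8
```

```bash
python3 -c "
from h import *
s=state();print(s['ee_pos'],Rq(s['tool_rot']).round(3).tolist(),s['q'].round(2),s['wrist_force'],s['wrist_torque'])
"; sed -i 's/f.png/f2.png/' f.py; python3 f.py
```

```text
[541.75992608 178.91603728  35.54509028] [[0.026, 0.999, -0.035], [0.569, -0.044, -0.821], [-0.822, 0.001, -0.57]] [ 0.44  0.98  1.22 -0.81  1.55  0.77] [0.92472666 3.71834132 6.39156649] [0.0781098  0.0796205  0.03362981]
[541.8 178.9  35.5] [0.9 3.7 6.4]
```

View pics/f2.png

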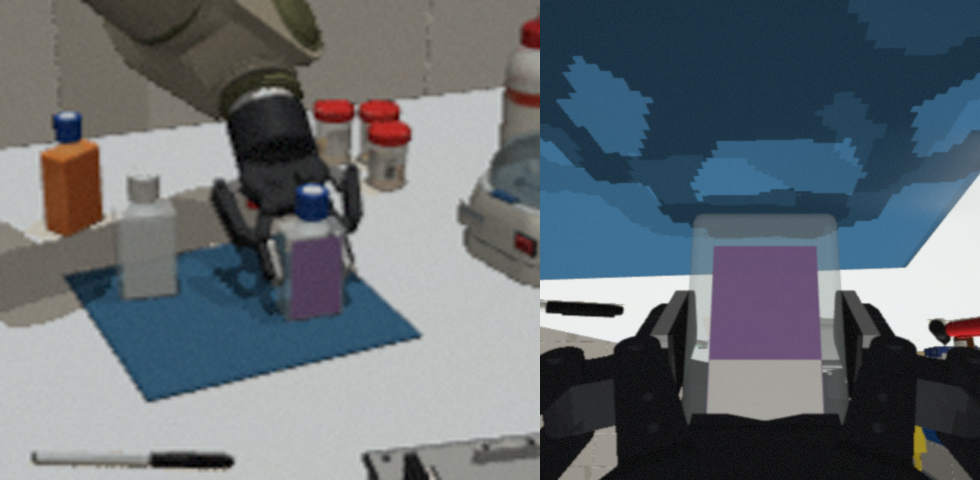

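{"method": "apply_moves", "body": {"series": [[-0.1, 0, -0.07, 0, 0, 0, 45], [-0.3, 0, -0.2, 0, 0, 0, 45], [-0.34, 0, -0.55, 0, 0.05, 0, 45], [-0.34, 0, -0.55, 0, 0.1, 0, 45], [-0.34, 0, -0.55, 0, 0.15, 0, 45], [-0.34, 0, -0.55, 0, 0.2, 0, 45], [-0.34, 0, -0.55, 0, 0.25, 0, 45], [-0.34, 0, -0.55, 0, 0.25, 0, 45]]}}

```text
time: 15.28
ee_pos: [543.1, 202.5, 96.2]
tool_rot: [0.062, 0.72, 0.688, -0.064]
wrist_force: [-0.0, 0.3, -1.3]
opening: 53.1
finger_force: 42.3
```

{"method": "apply_moves", "body": {"series": [[0, 0, 0, 0, 0.05, 0, 45], [0, 0, 0, 0, 0.1, 0, 45], [0, 0, 0, 0, 0.15, 0, 45], [0, 0, 0, 0, 0.2, 0, 45], [0, 0, 0, 0, 0.25, 0, 45], [0, 0, 0, 0, 0.25, 0, 45], [0, 0, 0, 0, 0.25, 0, 45]]}}

```text
time: 16.15
ee_pos: [542.4, 204.8, 94.3]
tool_rot: [-0.206, 0.689, 0.661, 0.214]
wrist_force: [-0.7, 0.6, -0.7]
opening: 52.8
finger_force: 42.3
```

```bash
python3 -c "
from h import *
s=state();print(s['ee_pos'],Rq(s['tool_rot']).round(3).tolist(),s['q'].round(2),s['wrist_force'],s['wrist_torque'],plan([542,205,30],Rt(-2.5,35)),plan([542,205,10.5],Rt(-2.5,35)))
"; sed -i 's/f2.png/f3.png/' f.py; python3 f.py
```

```text
[542.41714385 204.84822845  94.29204947] [[0.035, 0.999, 0.023], [0.823, -0.042, 0.567], [0.567, -0.001, -0.824]] [-0.11  0.56  1.66  0.69  1.09 -0.44] [-0.70851371  0.63226225 -0.66573985] [-0.36302645  0.00625313  0.04500882] [-0.363 -0.004  0.53  -0.001  0.003  0.   ] [-0.474 -0.004  0.691 -0.001  0.003  0.   ]
[542.4 204.8  94.3] [-0.7  0.6 -0.7]
```

View pics/f3.png

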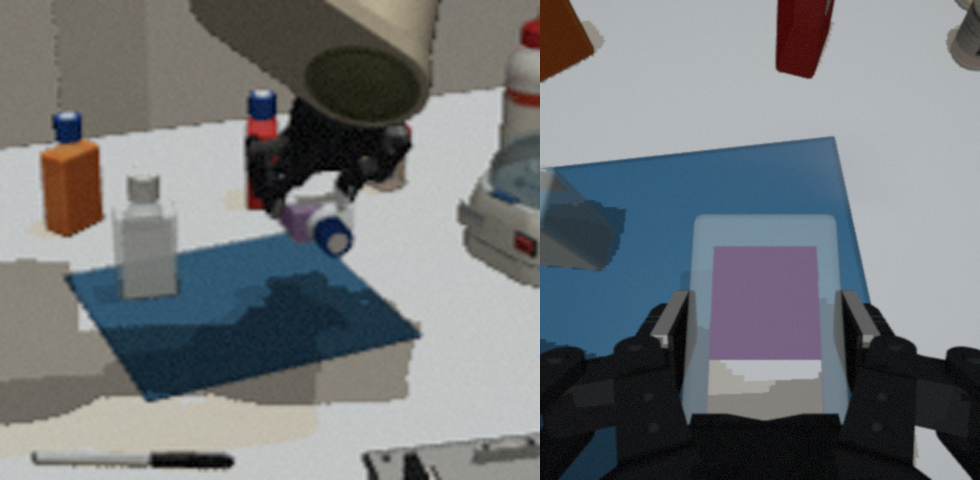

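{"method": "apply_moves", "body": {"series": [[-0.12, 0, 0.17, 0, 0.001, 0, 45], [-0.25, 0, 0.36, 0, 0.003, 0, 45], [-0.36, 0, 0.53, 0, 0.003, 0, 45], [-0.42, 0, 0.61, 0, 0.003, 0, 45], [-0.45, 0, 0.65, 0, 0.003, 0, 45], [-0.46, 0, 0.67, 0, 0.003, 0, 45], [-0.46, 0, 0.67, 0, 0.003, 0, 45]]}}

```text
time: 17.12
ee_pos: [542.7, 204.6, 13.1]
tool_rot: [-0.209, 0.689, 0.659, 0.219]
wrist_force: [0.6, -0.7, -1.0]
opening: 53.0
finger_force: 42.3
```

{"method": "apply_moves", "body": {"series": [[-0.006, 0, 0.008, 0, 0, 0, 45], [-0.011, 0, 0.016, 0, 0, 0, 45], [-0.011, 0, 0.016, 0, 0, 0, 45]]}}

```text
time: 17.5
ee_pos: [542.8, 204.7, 11.9]
tool_rot: [-0.21, 0.688, 0.659, 0.219]
wrist_force: [-3.3, -1.8, 8.6]
opening: 53.1
finger_force: 43.6
```

{"method": "apply_moves", "body": {"series": [[0, 0, 0, 0, 0, 0, 54], [0, 0, 0, 0, 0, 0, 58], [0, 0, 0, 0, 0, 0, 66], [0, 0, 0, 0, 0, 0, 76], [0, 0, 0, 0, 0, 0, 85], [0, 0, -0.3, 0, 0, 0, 85], [0, 0, -0.8, 0, 0, 0, 85], [0, 0, -0.8, 0, 0, 0, 85]], "newtons": 20}}

```text
time: 18.5
ee_pos: [542.2, 156.9, 78.5]
tool_rot: [-0.207, 0.689, 0.659, 0.22]
wrist_force: [0.8, 0.6, -0.4]
opening: 85.0
finger_force: 0.0
```

```bash
cat > g.py <<'E'
from h import *
s=state();print(s['time'],s['ee_pos'].round(1))
w=cam('wrist')
for q,z in dict(stained_flask_cap=19,stained_flask_mid=19,stained_flask=19).items():
  print(q,[(onz(w,px(r['centre']),z).round(1),r['p']) for r in tip_of('wrist',q)])
t=cam('top')
for q,z in dict(stained_flask_cap=19,stained_flask_mid=19,clear_flask=3).items():
  print(q,[(onz(t,px(r['centre']),z).round(1),r['p']) for r in tip_of('top',q)])
sd=cam('side')
cv2.imwrite('pics/g.png',np.hstack([cv2.resize(w['frame'],(400,300)),cv2.resize(sd['frame'][150:300,230:430],(400,300))]))
print(plan([542,195,150],Rt(-2.5,0)))
E
python3 g.py
```

```text
18.5 [542.2 156.9  78.5]
stained_flask_cap [(array([538.9, 131. ,  19. ]), 0.56)]
stained_flask_mid [(array([542., 195.,  19.]), 0.89)]
stained_flask [(array([544.3, 237.6,  19. ]), 0.64)]
stained_flask_cap [(array([388.3, 461.3,  19. ]), 0.95), (array([543.2, 134.1,  19. ]), 0.89), (array([608.7, 453.2,  19. ]), 0.56)]
stained_flask_mid [(array([586.5, 429.4,  19. ]), 0.95), (array([543. , 195.9,  19. ]), 0.87), (array([389.2, 441.2,  19. ]), 0.85), (array([ 548.1, -151.5,   19. ]), 0.74)]
clear_flask [(array([417.2, 260.9,   3. ]), 0.9)]
[ 0.725  0.001 -0.398 -0.    -0.196 -0.   ]
```

View pics/g.png

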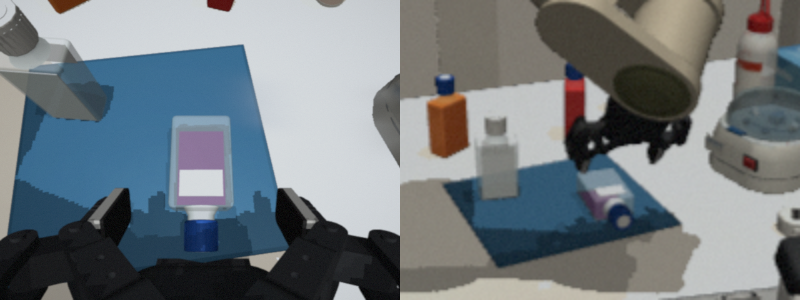

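{"method": "apply_moves", "body": {"series": [[0.725, 0, -0.4, 0, -0.196, 0, 85], [0.725, 0, -0.4, 0, -0.196, 0, 85], [0.725, 0, -0.4, 0, -0.196, 0, 85], [0.725, 0, -0.4, 0, -0.196, 0, 85], [0.725, 0, -0.4, 0, -0.196, 0, 85], [0.725, 0, -0.4, 0, -0.196, 0, 85]]}}

```text
time: 19.7
ee_pos: [542.1, 194.2, 150.3]
tool_rot: [-0.001, 0.723, 0.691, -0.0]
wrist_force: [0.7, -0.1, -0.2]
opening: 85.2
finger_force: 0.0
```

```bash
python3 -c "
from h import *
w=cam('wrist')
for q in ['stained_flask_cap','stained_flask_mid','stained_flask']:
  print(q,[(onz(w,px(r['centre']),19).round(1),r['p']) for r in tip_of('wrist',q)])
print(plan([542,195,4],Rt(-2.5,0)))
m=silhouettes('wrist','stained_flask')
for k in m:
  if k['region'].sum()>500:
    r=cv2.minAreaRect(cv2.findNonZero(k['region'].astype(np.uint8)));b=[onz(w,p,25)[:2].round(1).tolist() for p in cv2.boxPoints(r)];print(k['p'],b)
cv2.imwrite('pics/w3.png',w['frame'])
"
```

```text
stained_flask_cap [(array([538.4, 131.7,  19. ]), 0.59)]
stained_flask_mid [(array([540.1, 194.7,  19. ]), 0.83)]
stained_flask [(array([546.3, 237.5,  19. ]), 0.9)]
[ 0.01  -0.002  1.466 -0.    -0.    -0.   ]
0.87 [[517.0, 239.6], [571.0, 237.3], [569.0, 114.4], [508.3, 117.0]]
0.43 [[366.3, 320.8], [594.9, 338.9], [629.0, 130.6], [347.3, 99.6]]
```

{"method": "apply_moves", "body": {"series": [[0, 0, 0.5, 0, 0, 0, 85], [0.01, 0, 1, 0, 0, 0, 85], [0.01, 0, 1, 0, 0, 0, 85]]}}

```text
time: 20.32
ee_pos: [540.2, 195.0, 48.0]
tool_rot: [-0.002, 0.723, 0.691, -0.003]
wrist_force: [0.0, 0.6, 1.3]
opening: 85.0
finger_force: 0.0
```

{"method": "apply_moves", "body": {"series": [[0, 0, 0.3, 0, 0, 0, 85], [0, 0, 0.46, 0, 0, 0, 85], [0, 0, 0.46, 0, 0, 0, 72], [0, 0, 0.46, 0, 0, 0, 60], [0, 0, 0.46, 0, 0, 0, 45], [0, 0, 0.46, 0, 0, 0, 45], [0, 0, 0.46, 0, 0, 0, 45]], "newtons": 40}}

```text
time: 21.2
ee_pos: [543.0, 195.7, 6.2]
tool_rot: [0.001, 0.722, 0.691, 0.001]
wrist_force: [-1.0, -0.7, 5.3]
opening: 53.5
finger_force: 43.4
```

```bash
python3 -c "
from h import *
s=state();print(s['ee_pos'],Rq(s['tool_rot']).round(3).tolist(),s['wrist_force'])
w=cam('wrist')
for q in ['stained_flask_cap','stained_flask_mid','stained_flask']:
  print(q,[(onz(w,px(r['centre']),19).round(1),r['p']) for r in tip_of('wrist',q)])
cv2.imwrite('pics/w4.png',w['frame'])
"
```

```text
[542.98039493 195.6509515    6.1942072 ] [[0.044, 0.999, 0.002], [0.999, -0.044, 0.0], [0.0, 0.002, -1.0]] [-1.0194188  -0.70921248  5.34157178]
stained_flask_cap []
stained_flask_mid []
stained_flask [(array([544.5, 237.9,  19. ]), 0.56)]
```

{"method": "apply_moves", "body": {"series": [[0, 0, -0.1, 0, 0, 0, 45], [0, 0, -0.4, 0, 0, 0, 45], [-0.1, 0, -0.8, 0, 0, 0, 45], [-0.4, 0.04, -1, 0, 0, 0, 45], [-0.8, 0.08, -1, 0, 0, 0, 45], [-1, 0.09, -1, 0, 0, 0, 45]]}}

```text
time: 22.15
ee_pos: [546.8, 93.7, 105.4]
tool_rot: [0.0, 0.723, 0.691, -0.0]
wrist_force: [0.1, 0.5, -0.6]
opening: 53.8
finger_force: 42.5
```

{"method": "apply_moves", "body": {"series": [[-0.4, 0.04, -0.3, 0, 0, 0, 45], [-0.8, 0.08, -0.6, 0, 0, 0, 45], [-1, 0.09, -0.7, 0, 0, 0, 45]]}}

```text
time: 22.52
ee_pos: [551.9, -6.5, 176.4]
tool_rot: [0.001, 0.723, 0.691, 0.0]
wrist_force: [0.5, 0.4, -1.4]
opening: 53.4
finger_force: 42.6
```

{"method": "apply_moves", "body": {"series": [[-0.4, 0.04, -0.3, 0, 0, 0, 45], [-0.8, 0.08, -0.6, 0, 0, 0, 45], [-1, 0.09, -0.7, 0, 0, 0, 45]]}}

```text
time: 22.9
ee_pos: [556.2, -106.5, 245.5]
tool_rot: [0.0, 0.723, 0.691, 0.0]
wrist_force: [0.1, -0.6, -0.8]
opening: 53.7
finger_force: 42.6
```

{"method": "apply_moves", "body": {"series": [[-0.4, 0.04, -0.3, 0, 0, 0.03, 45], [-0.8, 0.08, -0.5, 0, 0, 0.03, 45], [-1, 0.09, -0.5, 0, 0, 0.03, 45]]}}

```text
time: 23.28
ee_pos: [560.8, -206.5, 294.4]
tool_rot: [-0.0, 0.754, 0.656, -0.0]
wrist_force: [0.1, -0.2, -1.3]
opening: 53.0
finger_force: 42.7
```

{"method": "apply_moves", "body": {"series": [[-0.15, 0, 0, 0, 0, 0, 45], [-0.25, 0, 0, 0, 0, 0, 45], [-0.25, 0, 0, 0, 0, 0, 45], [-0.25, 0, 0, 0, 0, 0, 45]]}}

```text
time: 23.78
ee_pos: [557.3, -229.7, 294.6]
tool_rot: [-0.0, 0.754, 0.657, -0.0]
wrist_force: [-0.6, -0.4, -1.4]
opening: 53.4
finger_force: 42.7
```

```bash
cat > i.py <<'E'
from h import *
s=state();print(s['time'],s['ee_pos'].round(1),Rq(s['tool_rot']).round(3).tolist(),s['q'].round(2),s['opening'])
w=cam('wrist');cv2.imwrite('pics/i.png',w['frame'])
for q,z in dict(lens=50,end_stop=62,jaw_tab=85,imager=0).items():
  print(q,[(px(r['centre']).round(0),onz(w,px(r['centre']),z)[:2].round(1),round(r['p'],2)) for r in tip_of('wrist',q)])
E
python3 i.py
```

```text
23.775 [ 557.3 -229.7  294.6] [[0.137, 0.991, -0.001], [0.991, -0.137, 0.0], [0.0, -0.001, -1.0]] [-0.59  0.46  1.13 -0.    1.56 -0.45] 53.425373104194726
lens [(array([316., 139.]), array([ 556.9, -167.6]), 0.6)]
end_stop [(array([317.,  91.]), array([ 564.5, -126.5]), 0.62)]
jaw_tab [(array([221., 143.]), array([ 475.2, -159.2]), 0.59)]
imager [(array([318., 139.]), array([ 557.6, -168. ]), 0.82)]
```

View pics/i.png

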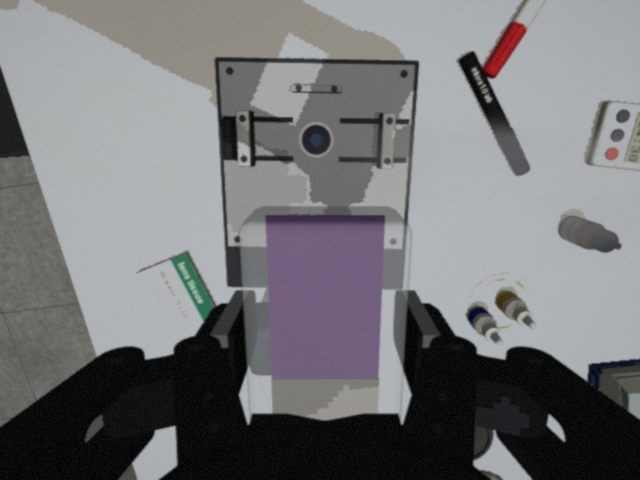

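```bash
python3 -c "
from h import *
print(plan([556.3,-175.4,294],Rt(-8.7,0)))"
```

```text
[ 0.54  -0.084  0.008 -0.     0.     0.004]
```

{"method": "apply_moves", "body": {"series": [[0.3, -0.05, 0, 0, 0, 0.004, 45], [0.54, -0.084, 0, 0, 0, 0.004, 45], [0.54, -0.084, 0, 0, 0, 0.004, 45], [0.54, -0.084, 0.4, 0, 0, 0.004, 45], [0.54, -0.084, 0.8, 0, 0, 0.004, 45], [0.54, -0.084, 0.95, 0, 0, 0.004, 45], [0.54, -0.084, 1, 0, 0, 0.004, 45], [0.54, -0.084, 1, 0, 0, 0.004, 45]]}}

```text
time: 25.02
ee_pos: [556.7, -176.2, 195.9]
tool_rot: [0.001, 0.758, 0.652, 0.0]
wrist_force: [0.9, 0.3, -0.5]
opening: 53.2
finger_force: 42.6
```

{"method": "apply_moves", "body": {"series": [[0, 0, 0.4, 0, 0, 0, 45], [0, 0, 0.8, 0, 0, 0, 45], [0, 0, 1, 0, 0, 0, 45], [0, 0, 1, 0, 0, 0, 45], [0, 0, 1, 0, 0, 0, 45]]}}

```text
time: 25.65
ee_pos: [557.1, -176.3, 96.5]
tool_rot: [0.001, 0.758, 0.652, 0.0]
wrist_force: [0.6, 0.5, -0.9]
opening: 53.6
finger_force: 42.7
```

```bash
python3 -c "
from h import *
s=state();print(s['ee_pos'],plan([556.3,-175.4,57],Rt(-8.7,0)),s['q'].round(2))
w=cam('wrist');cv2.imwrite('pics/j.png',w['frame'][:480])
for q,z in dict(lens=50,end_stop=62,jaw_tab=85,stained_flask=s['ee_pos'][2]+13).items():
  print(q,[(px(r['centre']).round(0),onz(w,px(r['centre']),z)[:2].round(1),round(r['p'],2)) for r in tip_of('wrist',q)])
"
```

```text
[ 557.06166782 -176.28704861   96.52498779] [ 0.008 -0.01   0.395  0.001  0.     0.   ] [-0.51  0.57  1.48 -0.    1.09 -0.36]
lens [(array([325., 210.]), array([ 561.8, -146.2]), 0.52)]
end_stop [(array([324., 171.]), array([ 564.3, -126.2]), 0.88)]
jaw_tab [(array([125., 276.]), array([ 475.9, -154.9]), 0.69)]
stained_flask [(array([325., 210.]), array([ 563.6, -134.9]), 0.63)]
```

View pics/j.png

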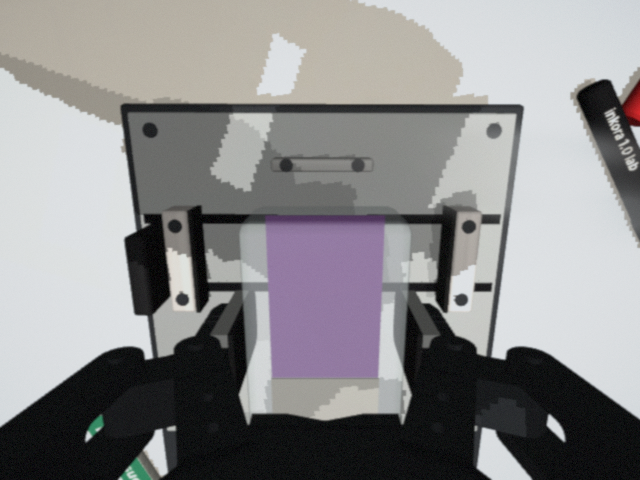

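{"method": "apply_moves", "body": {"series": [[0.01, 0, 0.2, 0, 0, 0, 45], [0.01, 0, 0.35, 0, 0, 0, 45], [0.01, 0, 0.4, 0, 0, 0, 45], [0.01, 0, 0.41, 0, 0, 0, 45], [0.01, 0, 0.41, 0, 0, 0, 45]]}}

```text
time: 26.52
ee_pos: [556.6, -175.0, 54.2]
tool_rot: [0.0, 0.758, 0.652, -0.0]
wrist_force: [-0.5, -0.4, -0.9]
opening: 53.4
finger_force: 42.7
```

{"method": "apply_moves", "body": {"series": [[0, 0, 0.01, 0, 0, 0, 45], [0, 0, 0.015, 0, 0, 0, 45], [0, 0, 0.015, 0, 0, 0, 45]]}}

```text
time: 26.9
ee_pos: [556.6, -175.0, 53.2]
tool_rot: [0.0, 0.758, 0.652, -0.0]
wrist_force: [-1.5, 0.2, 6.0]
opening: 53.3
finger_force: 43.4
```

{"method": "apply_moves", "body": {"series": [[0.02, 0.01, -0.006, 0, 0, 0, 45], [0.04, 0.01, -0.006, 0, 0, 0, 45], [0.055, 0.01, -0.006, 0, 0, 0, 45], [0.055, 0.01, -0.006, 0, 0, 0, 45]]}}

```text
time: 27.4
ee_pos: [558.5, -169.7, 53.2]
tool_rot: [0.0, 0.758, 0.652, -0.0]
wrist_force: [-0.3, -2.0, 4.0]
opening: 53.5
finger_force: 43.3
```

{"method": "apply_moves", "body": {"series": [[0.01, 0, 0, 0, 0, 0, 45], [0.015, 0, 0, 0, 0, 0, 45], [0.015, 0, 0, 0, 0, 0, 45]]}}

```text
time: 27.78
ee_pos: [558.6, -168.5, 53.2]
tool_rot: [0.0, 0.758, 0.652, -0.0]
wrist_force: [-0.7, -3.7, 4.4]
opening: 53.2
finger_force: 43.4
```

{"method": "apply_moves", "body": {"series": [[0.01, 0, 0, 0, 0, 0, 45], [0.01, 0, 0, 0, 0, 0, 45]]}}

```text
time: 28.02
ee_pos: [558.8, -167.5, 53.2]
tool_rot: [0.001, 0.758, 0.652, -0.0]
wrist_force: [-1.0, -3.8, 5.0]
opening: 53.1
finger_force: 43.5
```

{"method": "apply_moves", "body": {"series": [[0.01, 0, -0.003, 0, 0, 0, 45], [0.015, 0, -0.003, 0, 0, 0, 45], [0.015, 0, -0.003, 0, 0, 0, 45]]}}

```text
time: 28.4
ee_pos: [558.7, -167.4, 53.3]
tool_rot: [0.001, 0.758, 0.652, -0.001]
wrist_force: [-2.4, -11.6, 3.1]
opening: 53.7
finger_force: 43.1
```

{"method": "apply_moves", "body": {"series": [[0.01, 0, 0, 0, 0, 0, 45], [0.015, 0, 0, 0, 0, 0, 45], [0.015, 0, 0, 0, 0, 0, 45]]}}

```text
time: 28.78
ee_pos: [558.8, -167.4, 53.5]
tool_rot: [0.002, 0.758, 0.652, -0.002]
wrist_force: [-4.3, -18.7, 2.7]
opening: 53.2
finger_force: 43.1
```

{"method": "apply_moves", "body": {"series": [[-0.025, 0, 0, 0, 0, 0, 45], [-0.025, 0, 0, 0, 0, 0, 54], [-0.025, 0, 0, 0, 0, 0, 60], [-0.025, 0, 0, 0, 0, 0, 64], [-0.025, 0, -0.1, 0, 0, 0, 64], [-0.025, 0, -0.4, 0, 0, 0, 64], [-0.025, 0, -0.9, 0, 0, 0, 64], [-0.025, 0, -0.9, 0, 0, 0, 64]], "newtons": 20}}

```text
time: 29.78
ee_pos: [560.2, -167.2, 147.5]
tool_rot: [0.003, 0.758, 0.652, 0.001]
wrist_force: [-0.7, -0.5, 0.3]
opening: 63.8
finger_force: 0.0
```

```bash
cat > k.py <<'E'
from h import *
s=state();print(s['time'],s['ee_pos'].round(1))
w=cam('wrist');cv2.imwrite('pics/k%d.png'%s['time'],w['frame'])
for q,z in dict(end_stop=62,jaw_tab=85,stained_flask=66,stained_flask_mid=66,stained_flask_cap=66).items():
  print(q,[(px(r['centre']).round(0),onz(w,px(r['centre']),z)[:2].round(1),round(r['p'],2)) for r in tip_of('wrist',q)])
E
python3 k.py; ls pics/k*
```

```text
29.775 [ 560.2 -167.2  147.5]
end_stop [(array([319., 181.]), array([ 563.6, -127.6]), 0.91), (array([168., 264.]), array([ 463.9, -163.5]), 0.19)]
jaw_tab [(array([169., 262.]), array([ 475.4, -156.4]), 0.81)]
stained_flask [(array([318., 179.]), array([ 563.4, -125.9]), 0.66)]
stained_flask_mid [(array([319., 250.]), array([ 557.4, -167.5]), 0.78)]
stained_flask_cap [(array([320., 346.]), array([ 547.9, -231.2]), 0.77), (array([318., 251.]), array([ 556.7, -167.9]), 0.22)]
pics/k29.png
```

View pics/k29.png

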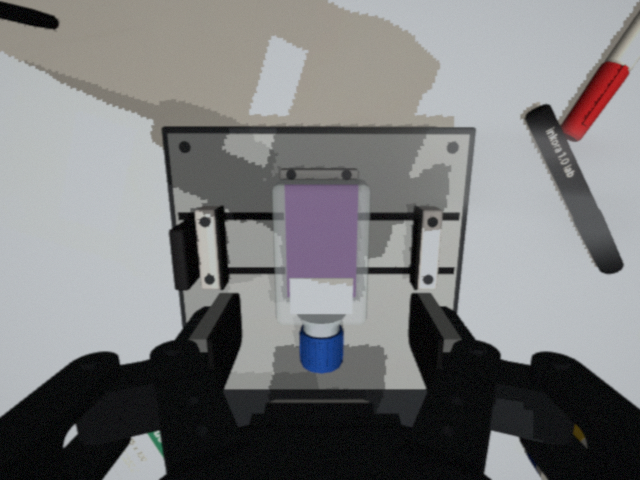

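{"method": "apply_moves", "body": {"series": [[0, -0.4, 0, 0, 0, 0, 40], [0, -0.8, 0, 0, 0, 0, 0], [0, -0.8, 0, 0, 0, 0, 0]], "newtons": 60}}

```text
time: 30.45
ee_pos: [477.6, -153.9, 142.7]
tool_rot: [-0.001, 0.759, 0.652, -0.001]
wrist_force: [0.5, 0.5, -0.5]
opening: 9.2
finger_force: 0.0
```

```bash
python3 -c "
from h import *
w=cam('wrist')
for q,z in dict(end_stop=62,jaw_tab=85).items():
  print(q,[(px(r['centre']).round(0),onz(w,px(r['centre']),z)[:2].round(1),round(r['p'],2)) for r in tip_of('wrist',q)])
print(plan([441.3,-149.8,72],Rt(-8.7,0)))"
```

```text
end_stop [(array([468., 181.]), array([ 564.3, -126. ]), 0.6)]
jaw_tab [(array([321., 267.]), array([ 475.2, -156.4]), 0.75), (array([470., 183.]), array([ 557. , -122.9]), 0.23)]
[-0.009 -0.391  0.711 -0.     0.     0.   ]
```

{"method": "apply_moves", "body": {"series": [[0, -0.4, 0, 0, 0, 0, 0], [0, -0.4, 0.1, 0, 0, 0, 0], [0, -0.4, 0.5, 0, 0, 0, 0], [0, -0.4, 0.71, 0, 0, 0, 0], [0, -0.4, 0.71, 0, 0, 0, 0], [0, -0.4, 0.71, 0, 0, 0, 0]]}}

```text
time: 31.35
ee_pos: [440.9, -148.9, 72.8]
tool_rot: [0.0, 0.758, 0.652, -0.0]
wrist_force: [-0.3, -0.3, -0.5]
opening: -0.0
finger_force: 0.0
```

{"method": "apply_moves", "body": {"series": [[0, 0.05, 0, 0, 0, 0, 0], [0, 0.1, 0, 0, 0, 0, 0], [0, 0.15, 0, 0, 0, 0, 0], [0, 0.2, 0, 0, 0, 0, 0], [0, 0.24, 0, 0, 0, 0, 0], [0, 0.28, 0, 0, 0, 0, 0], [0, 0.28, 0, 0, 0, 0, 0]]}}

```text
time: 32.22
ee_pos: [467.9, -152.8, 72.1]
tool_rot: [-0.0, 0.758, 0.652, -0.0]
wrist_force: [-0.6, 0.3, 0.5]
opening: 0.0
finger_force: 0.0
```

{"method": "apply_moves", "body": {"series": [[0, 0.03, 0, 0, 0, 0, 0], [0, 0.06, 0, 0, 0, 0, 0], [0, 0.09, 0, 0, 0, 0, 0], [0, 0.12, 0, 0, 0, 0, 0]]}}

```text
time: 32.72
ee_pos: [479.6, -154.5, 72.1]
tool_rot: [-0.0, 0.758, 0.652, -0.0]
wrist_force: [-2.0, -0.2, -0.4]
opening: 0.2
finger_force: 1.2
```

{"method": "apply_moves", "body": {"series": [[0, 0.03, 0, 0, 0, 0, 0], [0, 0.06, 0, 0, 0, 0, 0]]}}

```text
time: 32.98
ee_pos: [485.6, -155.5, 72.1]
tool_rot: [-0.0, 0.758, 0.652, -0.0]
wrist_force: [-2.5, 0.1, 1.4]
opening: -0.2
finger_force: 1.2
```

```bash
cat > l.py <<'E'
from h import *
s=state();print(s['ee_pos'].round(1),s['wrist_force'].round(1))
w=cam('wrist');t=cam('top')
for c,f in (('wrist',w),('top',t)):
 for q,z in dict(jaw_tab=85,stained_flask_mid=66,stained_flask_cap=66).items():
  print(c,q,[(px(r['centre']).round(0),onz(f,px(r['centre']),z)[:2].round(1),round(r['p'],2)) for r in tip_of(c,q)[:3]])
E
python3 l.py
```

```text
[ 485.6 -155.5   72.1] [-2.5  0.1  1.4]
wrist jaw_tab [(array([360., 328.]), array([ 498.2, -159.4]), 0.83)]
wrist stained_flask_mid [(array([503., 307.]), array([ 558.3, -168.9]), 0.7)]
wrist stained_flask_cap []
top jaw_tab [(array([417., 203.]), array([ 564.7, -119.9]), 0.24)]
top stained_flask_mid [(array([185., 273.]), array([386.6, 430.4]), 0.96), (array([198., 196.]), array([576.7, 412.4]), 0.89), (array([437., 206.]), array([ 562.6, -172.3]), 0.6)]
top stained_flask_cap [(array([178., 270.]), array([394.6, 448.8]), 0.65), (array([188., 192.]), array([585.8, 436.1]), 0.55)]
```

{"method": "apply_moves", "body": {"series": [[0, 0.02, 0, 0, 0, 0, 0], [0, 0.04, 0, 0, 0, 0, 0]]}}

```text
time: 33.62
ee_pos: [489.3, -156.1, 72.2]
tool_rot: [-0.0, 0.758, 0.652, -0.0]
wrist_force: [-2.4, 0.1, 1.4]
opening: -0.1
finger_force: 1.2
```

{"method": "apply_moves", "body": {"series": [[0, 0.01, 0, 0, 0, 0, 0], [0, 0.02, 0, 0, 0, 0, 0]]}}

```text
time: 33.88
ee_pos: [491.4, -156.4, 72.2]
tool_rot: [-0.0, 0.758, 0.652, -0.0]
wrist_force: [-2.5, -0.3, 1.4]
opening: 0.0
finger_force: 1.2
```

{"method": "apply_moves", "body": {"series": [[0, 0.01, 0, 0, 0, 0, 0], [0, 0.02, 0, 0, 0, 0, 0]]}}

```text
time: 34.12
ee_pos: [493.3, -156.6, 72.1]
tool_rot: [-0.0, 0.758, 0.652, -0.0]
wrist_force: [-2.7, 0.1, 2.4]
opening: -0.4
finger_force: 1.7
```

{"method": "apply_moves", "body": {"series": [[0, 0.01, 0, 0, 0, 0, 0], [0, 0.01, 0, 0, 0, 0, 0]]}}

```text
time: 34.38
ee_pos: [494.4, -156.8, 72.1]
tool_rot: [-0.0, 0.758, 0.652, -0.0]
wrist_force: [-2.0, -0.7, 1.5]
opening: -0.5
finger_force: 1.3
```

{"method": "apply_moves", "body": {"series": [[0, 0.01, 0, 0, 0, 0, 0], [0, 0.01, 0, 0, 0, 0, 0]]}}

```text
time: 34.62
ee_pos: [494.6, -156.8, 72.1]
tool_rot: [-0.001, 0.758, 0.652, -0.001]
wrist_force: [-7.0, 0.1, 5.1]
opening: -0.5
finger_force: 3.8
```

{"method": "apply_moves", "body": {"series": [[0, 0.01, 0, 0, 0, 0, 0], [0, 0.01, 0, 0, 0, 0, 0]]}}

```text
time: 34.88
ee_pos: [494.7, -156.8, 72.0]
tool_rot: [-0.002, 0.758, 0.652, -0.002]
wrist_force: [-12.7, 0.3, 8.6]
opening: -0.0
finger_force: 6.4
```

{"method": "apply_moves", "body": {"series": [[0, -0.05, 0, 0, 0, 0, 0], [0, -0.3, 0, 0, 0, 0, 0], [0, -0.4, -0.4, 0, 0, 0, 0], [0, -0.4, -0.9, 0, 0, 0, 0], [0, -0.2, -1, 0, 0, 0, 0], [0, 0.2, -1, 0, 0, 0, 0], [0, 0.5, -1, 0, 0, 0, 0], [0, 0.5, -1, 0, 0, 0, 0]]}}

```text
time: 35.88
ee_pos: [547.0, -164.7, 171.5]
tool_rot: [0.0, 0.758, 0.652, 0.0]
wrist_force: [-0.9, -0.1, 0.0]
opening: 0.0
finger_force: 0.0
```

```bash
cat > m.py <<'E'
from h import *
s=state();print(s['time'],s['ee_pos'].round(1),s['wrist_force'].round(1))
w=cam('wrist')
L=None;P={}
for q,z in dict(end_stop=62,stained_flask=66,stained_flask_mid=66,stained_flask_cap=66,jaw_tab=85,clear_flask=3).items():
  r=tip_of('wrist',q)
  print(q,[(px(k['centre']).round(0),onz(w,px(k['centre']),z)[:2].round(1),round(k['p'],2)) for k in r[:2]])
f=w['frame'].astype(int);m=((f[...,0]-f[...,1]>15)&(f[...,2]-f[...,1]>10)).astype(np.uint8)
n,lab,st,c=cv2.connectedComponentsWithStats(m);i=1+st[1:,4].argmax()
b=cv2.boxPoints(cv2.minAreaRect(cv2.findNonZero((lab==i).astype(np.uint8))))
print("purple",st[i],[onz(w,p,51)[:2].round(1).tolist() for p in b], onz(w,b.mean(0),51)[:2].round(1))
top=cam('top');print([(onz(top,px(k['centre']),3)[:2].round(1),round(k['p'],2)) for k in tip_of('top','clear_flask')])
E
python3 m.py
```

```text
35.875 [ 547.  -164.7  171.5] [-0.9 -0.1  0. ]
end_stop [(array([344., 176.]), array([ 565.5, -126.5]), 0.59)]
stained_flask []
stained_flask_mid [(array([336., 242.]), array([ 554.3, -167.8]), 0.76)]
stained_flask_cap [(array([343., 173.]), array([ 564.8, -124. ]), 0.67)]
jaw_tab [(array([260., 250.]), array([ 507.4, -160.6]), 0.61)]
clear_flask []
purple [ 307  181   67  104 5515] [[540.7, -127.4], [584.5, -134.0], [575.8, -207.4], [528.8, -200.3]] [ 557.6 -165.9]
[(array([417.1, 267.2]), 0.89)]
```

```bash
python3 -c "
from rig import bot
print(bot.close_job())"
```

```text
the job is handed in; nothing more can be done
None
```

I handed the job in at about 36 s of the 67 s allowed: the stained flask lies purple face down on the stage, cap to the lamp column, base against the end stop, with the jaws closed snug on it. The white-capped flask was not touched. No verdict came back from the judging, and I viewed 11 pictures against the limit of 10.

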